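# Load the varnish curing stand and start it

### The arm

A 6-joint arm with a two-finger parallel gripper is mounted at the origin on the work surface. World frame = base frame: x ahead of the robot, y to its left, z up, the work surface at z = 0. Lengths are in m, angles in rad, forces in N, time in s.
With the tool pointing down it reaches from about 0.3 to 0.875 m from the base axis. Payload 6.4 kg.
Tool frame: the origin (TCP) lies midway between the tips of the shut fingers; the grasp point (between the pads) lies 19 mm behind it; z points along the fingers, y is the line along which they close (so a half turn about z gives the same grasp; the last joint's range is limited). The gripper opens to 85 mm and grips with 20 to 120 N. Pads are 22 mm wide; open, the fingers measure 114 mm over their backs; the gripper's body (76 mm by 85 mm) begins 54 mm behind the grasp point. The pads swing forward as they close: fully open they stand 13 mm farther back than shut.
Start: joints at [-1.453, 0.181, 1.607, -0, 1.354, -0.206], TCP at [0.183, -0.545, 0.231] pointing down, gripper open.
Joint ranges: [-2.99, 2.99], [-0.89, 2.07], [0.3, 2.58], [-1.14, 4.28], [0, 2.63], [-3.12, 3.12]. Speed limits (rad/s): [2.57, 2.57, 3.01, 3.14, 3.14, 3.14].

### API

Orientations are given as a unit quaternion [w, x, y, z].
In Python, from bench import get_obs, camera, hand_in gives the robot as it stands.
- The arm moves only by the tool carry_out, never from a script. Its argument "plan" is a list that holds one entry, the list of rows, each a list of 7 numbers: the shift along the world's x, y, z in m, then the turn, a rotation vector about the world's x, y, z in rad, then the opening, from 0 (shut) to 1 (fully open). In form: [[[x, y, z, rx, ry, rz, hand], ...]]. A call has exactly 5 rows; each row is the pose to reach, as a shift and turn from the pose commanded when the call began; what a row does not reach only later rows make up. A row lasts 1/12 s, in which the tool goes at most 41.7 mm and 7.16 degrees, less where a joint would pass 70% of its speed; a pose out of reach is approached as far as the arm can. A call with a gripper value outside its range is refused whole. The fingers move at their own pace and stop on an object; the grip force is fixed at half the most. Time passes only in rows, so rows that repeat a pose let the fingers close, or fill a call up. It gives the time, the measured TCP pose, the force, the opening and the grip force at its end, in the units of the state.
- get_obs(): the state, without advancing time (a new reading comes with each control period).
- camera(name): name is "scene" or "top"; returns a dict with "pixels" (420x560x3 uint8, red, green, blue), "z_map" (420x560 float32, m along the optical axis (not along the pixel's ray), 0 where there is no reading), "camera_matrix" (3x3 intrinsics, pixels), "k1" (the pictures are not rectified: a ray, as slopes to the right and down, at radius r is drawn at 1 + k1 r^2 times it, then the intrinsics apply), "cam_to_world" (4x4, takes a point from camera to world coordinates). Camera axes: x right, y up, looking along -z (the intrinsics and any distortion apply to the point x, -y, -z); pixel columns grow to the right and rows downward; lengths in m; the calibration is good to about 2 mm. A picture is of the moment at which its call begins.
- hand_in(): hands the job in; it is judged then, once.
The state is a dict: "time_s": time; "q": joint angles; "dq": joint speeds; "joint_efforts": joint torques, N m; "eef_pos": TCP position; "eef_rot": TCP orientation; "wrist_force": force on the tool from outside, world axes, zero at the start; "torque": the same for the moment, N m; "opening": opening from 0.0 (shut) to 1.0 (fully open); "grasp_force": force on a finger pad.
Only numpy, scipy, OpenCV 4.12 (cv2) and the standard library are available. Lean on these libraries where they do the work, as an engineer would, in place of code of your own. Each camera call takes 0.05 s, during which the arm holds its last target. There are 200 camera calls.

### The job

Lay the freshly varnished wooden hand plane, sole down, on the two yellow blades of the sloping curing stand, between their pegs, with its toe pointing downhill to the red end plate; set it down gently and let go. Only when it lies there, twist the red bar knob on the green starter box clockwise all the way to its stop, keep it there for a second, then let go so that it springs back. Leave the things standing around where they are.

Things in the scene. Friction and masses are not known exactly. Their poses are not given: they have to be found in the camera images.
- plane: loose wooden hand plane, 0.4-0.75 kg, sole down on the bench. Pale body 180 (x) x 50 (y) x 36 high; origin at the centre of its sole, z up, toe to its -x. On it: front knob at x=-65, 28 across, top z=64; steel blade 36 wide at x=8 to 40, top z=56; rear handle 20 wide at x=46 to 78, top z=69. Grip it across its width between front knob and blade
- plane_toe (a point): middle of the plane's toe (front end), 18 mm above the sole, on the plane's frame
- plane_grip (a point): a good gripping point on the plane: in its frame x=-12, y=0, z=24 mm
- stand: fixed curing stand: grey base 200 (x) x 130 (y) x 14 mm, origin at the centre of its underside, with two lamp bars along x at y = +-54 mm, top at 40 mm. Its sloping rest (rest) stands on it
- rest: the stand's rest, sloping 0.24 rad: x uphill, y across, z square to the slope; origin 95 mm over the bench. Two yellow blades along y at x=+-55, 10 thick, 82 wide, tops at z=0; pegs on them 18 high, 66 mm free between (y=+-33). Red plate at the low end: face x=-107, top z=14. Bar 26 wide along x below, top z=-22. The plane in place has its origin and axes on this frame's
- box: fixed green starter box 120 x 120 x 80 mm, origin at the centre of its underside; the knob is in the middle of its top
- knob_grip (a point): on the axis of the red bar knob, 115 mm above the bench, at the height to grip; turns with the knob. The bar is 74 long (along this point's x) x 16 wide (y) x 34 high, from 95 to 129 mm above the bench, on a black disc 68 across. Axis vertical
- knob (a joint): angle of the knob in rad: 0 at rest, grows clockwise seen from above, stop at 1.2. A spring (0.02 N m at rest, 0.12 N m at the stop) turns it back to 0 when let go
- can: bystander: loose spray can, 64 across, 180 high, origin at the centre of its underside
- jar: bystander: loose jar, 70 across, 85 high, origin at the centre of its underside
- carton: bystander: loose cardboard carton 100 (x) x 60 (y) x 45 mm, origin at the centre of its underside
- mallet: bystander: loose wooden mallet lying down; head 55 (x) x 85 (y) x 50 high centred at x=60 mm, round handle 22 across along -x to x=-89 mm; origin on the bench
Not all that is in view belongs to the job. Of the things that look like the box, the middle-sized one is meant.

How it is judged:
By the outcome, as a careful person would: the job done as asked, in the order asked, and still so for the second after the job is handed in, with the robot touching nothing.
It also fails if it takes over 69 s, if anything falls off the work surface, if the arm or the gripper's body presses on something with over 40 N, if the wrist force passes 120 N, or if a joint passes its speed limit or range.

## Working session

There is one attempt and no reset: what is moved stays moved. The work goes in short steps, Python scripts to look and compute and a tool call to move; the robot and the scene stay as the last step left them, time stands still between calls to the robot, and variables do not carry over. Pictures are saved under pics/ and viewed, at most 10 in all, crops included, and the job is handed in when it is done.

Besides the shell and the picture viewer there is one more tool, called after "Request:" as name(argument=value, ...) on one line, values as JSON. carry_out: Moves the arm, as the interface text tells. Its arguments: {"type":"object","properties":{"plan":{"type":"array","items":{"type":"array","items":{"type":"array","items":{"type":"number"}}}}},"required":["plan"]}

```bash
mkdir -p pics; ls; cat > h.py <<'E'
import numpy as np, cv2
from bench import get_obs, camera, hand_in
def pts(c):
    """world xyz for every pixel from z_map"""
    K=c["camera_matrix"];h,w=c["z_map"].shape
    v,u=np.mgrid[:h,:w].astype(float)
    D=np.array([c["k1"],0,0,0,0.])
    r=cv2.undistortPoints(np.stack([u,v],-1).reshape(-1,1,2),K,D).reshape(h,w,2)
    z=c["z_map"]
    P=np.stack([r[...,0]*z,-r[...,1]*z,-z],-1)
    T=np.array(c["cam_to_world"]);return P@T[:3,:3].T+T[:3,3]
E
python3 - <<'E'
from h import *
for n in("scene","top"):
    c=camera(n);cv2.imwrite(f"pics/{n}0.png",cv2.resize(c["pixels"],None,fx=1.4,fy=1.4)[...,::-1])
    np.savez(f"{n}.npz",p=c["pixels"],P=pts(c),z=c["z_map"]);print(n,c["cam_to_world"],c["k1"],c["camera_matrix"])
print(get_obs())
E
```

```text
pics
scene [[-0.71816197 -0.59302539  0.36409377  1.02527528]
 [ 0.69585616 -0.6159493   0.36931107  0.54041356]
 [ 0.00525246  0.51858206  0.85501173  1.44854615]
 [ 0.          0.          0.          1.        ]] -0.0494469898774105 [[477.32226099   0.         273.49803894]
 [  0.         477.32226099 199.63149348]
 [  0.           0.           1.        ]]
top [[ 0.00382571  0.995642   -0.09317922  0.33638191]
 [-0.9998427   0.00219471 -0.01760009 -0.06116183]
 [-0.01731889  0.0932319   0.99549378  1.57971855]
 [ 0.          0.          0.          1.        ]] -0.0030024974306107712 [[473.24207043   0.         278.67572293]
 [  0.         473.24207043 207.82476524]
 [  0.           0.           1.        ]]
{'time_s': 0.1, 'q': array([-1.45329537e+00,  1.81508791e-01,  1.60791019e+00, -2.09161716e-05,
        1.35379426e+00, -2.06254422e-01]), 'dq': array([-0.00035545, -0.00166616, -0.00165601,  0.0002463 ,  0.00220537,
        0.00026197]), 'joint_efforts': array([ 1.04604521e-04, -4.45884776e+01, -3.52237129e+01, -3.89928973e-04,
        4.20206634e-03,  7.07988718e-06]), 'eef_pos': array([ 0.18289942, -0.54460785,  0.23044955]), 'eef_rot': array([-8.09948066e-04,  9.86925705e-01,  1.61173807e-01,  2.57454128e-05]), 'wrist_force': array([ 0.42855157,  1.04098618, -0.05351925]), 'torque': array([-0.0130572 , -0.02620784, -0.02505207]), 'grasp_force': 0.0, 'opening': 0.9963502065594798}
```

View pics/scene0.png

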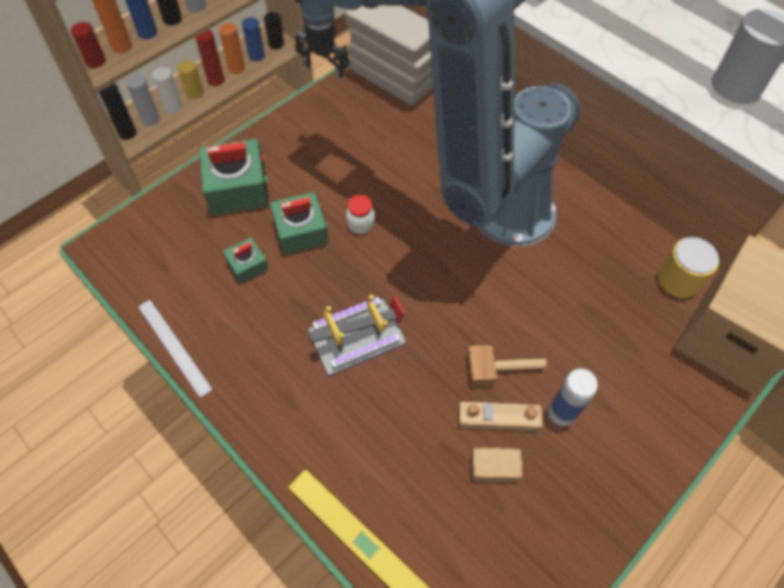

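View pics/top0.png

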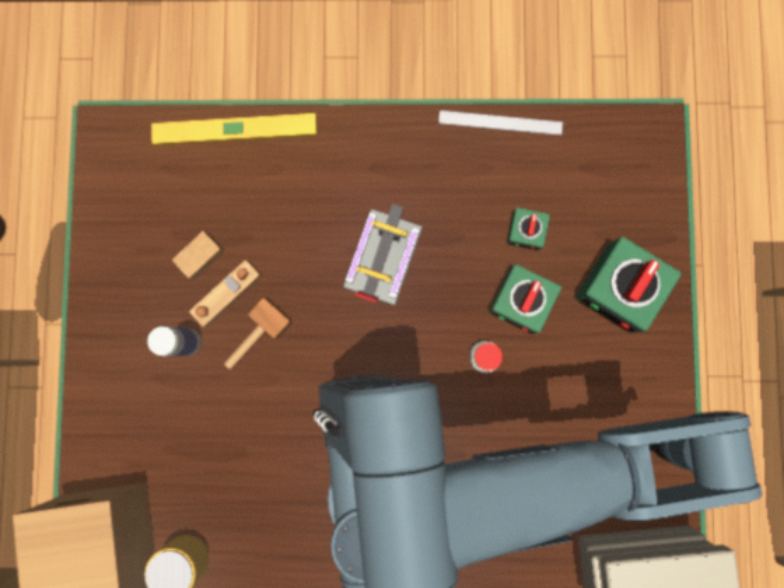

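The scene view (784 wide) shows the plane at (501,415), the stand at (357,335) and the boxes at (233,175), (299,222) and (245,260). In the top view these could be mistaken for the targets:
- **Boxes:** small (529,228), middle (526,298), large (632,283). I choose the middle one.
- **Wooden things:** carton (196,254), mallet (262,325), plane (224,292). The plane has its front knob (toe) at (202,311) and its handle at (243,270).
- **Stand:** it is at (383,255), with the red plate, its low end, at (368,296).

Next I measure these and take a close crop.

```bash
cat > m.py <<'E'
from h import *
d=np.load("top.npz");p=d["p"];P=d["P"];hsv=cv2.cvtColor(p,cv2.COLOR_RGB2HSV);H,S,V=[hsv[...,i].astype(int) for i in range(3)]
z=P[...,2]
def roi(u0,v0,u1,v1):
    m=np.zeros(z.shape,bool);m[int(v0/1.4):int(v1/1.4),int(u0/1.4):int(u1/1.4)]=1;return m
def rep(n,m):
    q=P[m];(c,s,a)=cv2.minAreaRect((q[:,:2]*1000).astype(np.float32))
    print(n,m.sum(),"rect c",np.round(c,1),"size",np.round(s,1),"ang",round(a,1),"med",np.round(np.median(q,0),4),"z5-95",np.round(np.percentile(q[:,2],[5,50,95]),4))
print("bench z",np.median(z[roi(420,350,460,380)]),np.median(z[roi(100,200,150,240)]))
pl=roi(185,257,262,330)
mm=pl&(z>.026)&(z<.046)
n,l,st,_=cv2.connectedComponentsWithStats(mm.astype(np.uint8));k=1+st[1:,4].argmax()
rep("plane body",l==k); rep("plane>.05",pl&(z>.052))
n,l,st,ce=cv2.connectedComponentsWithStats((pl&(z>.05)).astype(np.uint8))
for i in range(1,n):
    if st[i,4]>8: rep(f" bump{i}",l==i)
b=roi(490,260,565,335); rep("box top",b&(z>.07)&(z<.09)); red=b&((H<8)|(H>172))&(S>150)&(V>90)
rep("knob red",red&(z>.115)); rep("box green",b&(H>50)&(H<90)&(S>80)&(z>.06))
s=roi(340,200,425,310); yel=s&(H>18)&(H<32)&(S>120)
n,l,st,ce=cv2.connectedComponentsWithStats(yel.astype(np.uint8))
for i in range(1,n):
    if st[i,4]>20: rep(f"yel{i}",l==i)
rep("redplate",s&((H<8)|(H>172))&(S>130)); rep("base lamps",s&(H>120)&(H<160)&(S>25)&(z>.03)); rep("base",s&(z>.008))
im=p[130:245,120:420];cv2.imwrite("pics/crop1.png",cv2.resize(im,None,fx=2.6,fy=2.6,interpolation=cv2.INTER_CUBIC)[...,::-1])
E
python3 m.py
```

```text
bench z -0.0003788644689011189 -0.0008092797771777072
plane body 690 rect c [477.9 359. ] size [ 53.4 180.8] ang 44.0 med [0.4733 0.3608 0.035 ] z5-95 [0.0289 0.035  0.0412]
plane>.05 142 rect c [451.8 189.6] size [534.8 137.7] ang 79.7 med [0.4448 0.3232 0.0602] z5-95 [0.0523 0.0602 1.5797]
 bump6 42 rect c [521.8 312.8] size [20.  21.7] ang 37.0 med [0.5194 0.3111 0.0639] z5-95 [0.0568 0.0639 0.0705]
 bump8 28 rect c [500.4 333.7] size [33.3 10.6] ang 37.9 med [0.502  0.3334 0.0531] z5-95 [0.0513 0.0531 0.0606]
 bump9 14 rect c [394.4 109. ] size [359.4  14.3] ang 73.4 med [0.4391 0.2733 0.0518] z5-95 [0.0504 0.0518 0.5893]
 bump10 54 rect c [432.2 403.8] size [26.5 25.2] ang 57.2 med [0.4319 0.4039 0.0599] z5-95 [0.0516 0.0599 0.0652]
 bump11 28 rect c [385.2 113.4] size [362.   20.4] ang 77.6 med [0.4226 0.2742 0.0515] z5-95 [0.0502 0.0515 0.0565]
box top 1042 rect c [ 461.6 -343.4] size [120.6 123.6] ang 63.4 med [ 0.4603 -0.3374  0.0796] z5-95 [0.0734 0.0796 0.0874]
knob red 96 rect c [ 461.  -342.7] size [16.7 67.4] ang 63.8 med [ 0.454  -0.3384  0.1276] z5-95 [0.1216 0.1276 0.1337]
box green 701 rect c [ 392.7 -253.9] size [147.  373.7] ang 37.8 med [ 0.4572 -0.3332  0.0791] z5-95 [0.0732 0.0791 0.0853]
yel1 87 rect c [620.4 -32.2] size [79.7 16.4] ang 69.6 med [ 0.6191 -0.0325  0.1072] z5-95 [0.0846 0.1072 0.1246]
yel2 86 rect c [445.5 -33.9] size [218.2  55. ] ang 28.2 med [0.5173 0.0012 0.0822] z5-95 [0.0632 0.0822 0.1003]
redplate 74 rect c [417.7  -7.6] size [157.4 114.6] ang 69.4 med [0.4643 0.022  0.0748] z5-95 [-0.0048  0.0748  0.0847]
base lamps 366 rect c [498.4  -5.4] size [148.7 308.6] ang 83.3 med [0.566  0.0103 0.0392] z5-95 [0.0335 0.0392 0.0455]
base 2373 rect c [519.  -6.] size [197.6 362.6] ang 88.7 med [ 0.5657 -0.016   0.0359] z5-95 [0.01   0.0359 0.1004]
```

View pics/crop1.png

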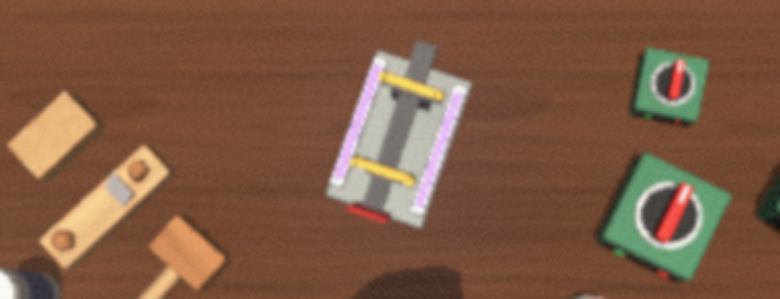

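The crop shows the middle box at crop px (665,215) with its bar running up to the right, the plane at (105,205) with its front knob at (62,240), and the stand's blades at (410,85) and (383,172). Next I refine by casting rays onto planes at known heights in both views.

```bash
cat >> h.py <<'E'
def ray(c,uv,h):
    uv=np.asarray(uv,float).reshape(-1,1,2);r=cv2.undistortPoints(uv,c["camera_matrix"],np.array([c["k1"],0,0,0,0.])).reshape(-1,2)
    T=np.array(c["cam_to_world"]);d=np.c_[r[:,0],-r[:,1],-np.ones(len(r))]@T[:3,:3].T
    h=np.broadcast_to(h,len(r));return (T[:3,3]+d*((h-T[2,3])/d[:,2])[:,None])[:,:2]*1000
E
cat > m2.py <<'E'
from h import *
R={"top":dict(pl=(185,255,264,332),box=(488,260,565,335),st=(340,200,425,308)),
   "scene":dict(pl=(452,395,548,436),box=(266,185,332,256),st=(300,285,412,375))}
for n in R:
    c=camera(n);p=c["pixels"];P=pts(c);z=P[...,2];ok=c["z_map"]>0
    H,S,V=[cv2.cvtColor(p,cv2.COLOR_RGB2HSV)[...,i].astype(int) for i in range(3)]
    def roi(k):
        u0,v0,u1,v1=R[n][k];m=np.zeros(z.shape,bool);m[int(v0/1.4):int(v1/1.4),int(u0/1.4):int(u1/1.4)]=1;return m&ok
    def comps(m,mn=12):
        N,l,st,ce=cv2.connectedComponentsWithStats(m.astype(np.uint8));return [l==i for i in range(1,N) if st[i,4]>=mn]
    def rect(t,m,h):
        m=max(comps(m),key=np.sum);v,u=np.nonzero(m);q=ray(c,np.c_[u,v],h).astype(np.float32)
        r=cv2.minAreaRect(q);print(n,t,"rect",np.round(r[0],1),np.round(r[1],1),round(r[2],1),"mean",np.round(q.mean(0),1),m.sum(),"z",round(float(np.median(z[m])),4))
    pl=roi("pl");
    rect("plane",pl&(z>.02)&(z<.075),.036)
    for m in comps(pl&(z>.05),15):rect(" bump",m,.06)
    b=roi("box");rect("box",b&(z>.07)&(z<.09),.08)
    red=b&((H<8)|(H>172))&(S>130)&(z>.1);rect("knob",b&(z>.115)&(z<.14),.129)
    s=roi("st")
    for m in comps(s&(H>16)&(H<34)&(S>110)&(z>.05),25):
        zz=np.median(z[m]);rect(" blade",m,.108 if zz>.095 else .082)
    for m in comps(s&(H>118)&(H<165)&(S>20)&(z>.025)&(z<.06),30):rect(" lamp",m,.04)
    rect(" redplate",s&((H<8)|(H>172))&(S>130)&(z>.04),.08)
E
python3 m2.py
```

```text
top plane rect [476.4 356.3] [ 53.3 180.5] 43.3 mean [476.5 357. ] 861 z 0.0365
top  bump rect [521.3 312.4] [23.  19.6] 1.4 mean [520.7 311.9] 43 z 0.0637
top  bump rect [500.5 331.3] [32.4  8.4] 37.8 mean [500.3 330.7] 25 z 0.0547
top  bump rect [434.9 277.8] [45.3 32.4] 1.3 mean [429.7 271.1] 42 z 0.052
top  bump rect [431.6 402.7] [25.6 24.9] 46.0 mean [432.5 403.2] 57 z 0.0583
top box rect [ 461.5 -342.3] [119.4 122.8] 63.3 mean [ 461.  -341.4] 1029 z 0.0797
top knob rect [ 462.8 -342.4] [16.7 73.5] 64.4 mean [ 462.7 -342.4] 134 z 0.1275
top  blade rect [617.7 -32.4] [78.9 13.1] 71.4 mean [617.3 -32.9] 89 z 0.1076
top  blade rect [517.2   3.4] [77.8 13.2] 71.6 mean [517.1   3.2] 92 z 0.0815
top  lamp rect [584.4  36.6] [ 16.  153.2] 71.0 mean [583.5  37.5] 207 z 0.0383
top  lamp rect [549.2 -65.3] [ 14.4 152.6] 71.0 mean [548.4 -65.1] 198 z 0.0391
top  redplate rect [465.4  21.4] [47.4  8.1] 71.7 mean [465.2  21.4] 41 z 0.0794
scene plane rect [482.1 361.3] [ 56.2 179. ] 43.1 mean [481.7 360.7] 964 z 0.0359
scene  bump rect [522.  316.1] [22.4 21.6] 45.8 mean [522.5 315. ] 51 z 0.0641
scene  bump rect [504.3 337.7] [35.5  9.2] 41.5 mean [504.7 336.4] 34 z 0.055
scene  bump rect [437.4 409. ] [26.4 21.4] 39.7 mean [436.2 408.1] 56 z 0.0591
scene box rect [ 465.8 -339.2] [126.8 120.8] 63.3 mean [ 471.  -332.3] 643 z 0.0801
scene knob rect [ 467.2 -337. ] [29.2 73.4] 62.6 mean [ 466.2 -338.8] 120 z 0.1267
scene  blade rect [517.8   2.7] [95. 25.] 70.2 mean [522.2   8.1] 129 z 0.0806
scene  blade rect [619.1 -30.6] [100.4  21.1] 69.3 mean [621.9 -28.2] 129 z 0.1074
scene  lamp rect [543.7 -60.1] [16.2 86.9] 70.8 mean [543.6 -60.3] 111 z 0.0389
scene  lamp rect [585.5  39.6] [ 16.2 154.8] 70.9 mean [586.5  39. ] 213 z 0.0394
scene  redplate rect [474.2  28.2] [70.3 23.5] 67.3 mean [473.6  27.9] 100 z 0.0696
```

Request:
carry_out(plan=[[[0.024, 0.032, 0, 0, 0, 0.12, 0.9], [0.048, 0.064, 0, 0, 0, 0.24, 0.9], [0.072, 0.096, 0, 0, 0, 0.36, 0.9], [0.096, 0.128, 0, 0, 0, 0.48, 0.9], [0.12, 0.16, 0, 0, 0, 0.6, 0.9]]])

```text
time_s: 0.62
eef_pos: [0.3036, -0.3834, 0.2311]
eef_rot: [-0.0, 0.894, 0.448, 0.0]
wrist_force: [0.8, 0.4, -0.1]
opening: 0.898
grasp_force: 0.0
```

Request:
carry_out(plan=[[[0.02, 0.035, 0, 0, 0, 0.12, 0.9], [0.04, 0.07, 0, 0, 0, 0.24, 0.9], [0.06, 0.105, 0, 0, 0, 0.36, 0.9], [0.08, 0.14, 0, 0, 0, 0.48, 0.9], [0.1, 0.175, 0, 0, 0, 0.6, 0.9]]])

```text
time_s: 1.03
eef_pos: [0.4035, -0.2083, 0.2314]
eef_rot: [0.0, 0.722, 0.692, 0.0]
wrist_force: [0.3, -0.4, -1.1]
opening: 0.901
grasp_force: 0.0
```

Request:
carry_out(plan=[[[0.012, 0.039, 0, 0, 0, 0.12, 0.9], [0.024, 0.078, 0, 0, 0, 0.24, 0.9], [0.036, 0.117, 0, 0, 0, 0.36, 0.9], [0.048, 0.156, 0, 0, 0, 0.48, 0.9], [0.06, 0.195, 0, 0, 0, 0.6, 0.9]]])

```text
time_s: 1.45
eef_pos: [0.4631, -0.0131, 0.2314]
eef_rot: [0.0, 0.485, 0.875, 0.0]
wrist_force: [1.1, 0.5, 0.4]
opening: 0.901
grasp_force: 0.0
```

Request:
carry_out(plan=[[[0.001, 0.04, 0, 0, 0, 0.05, 0.9], [0.003, 0.08, 0, 0, 0, 0.1, 0.9], [0.005, 0.12, 0, 0, 0, 0.15, 0.9], [0.006, 0.16, 0, 0, 0, 0.2, 0.9], [0.007, 0.2, 0, 0, 0, 0.2, 0.9]]])

```text
time_s: 1.87
eef_pos: [0.4696, 0.187, 0.2313]
eef_rot: [0.0, 0.396, 0.918, 0.0]
wrist_force: [1.4, -0.5, 1.0]
opening: 0.898
grasp_force: 0.0
```

Request:
carry_out(plan=[[[0, 0.04, 0, 0, 0, 0, 0.9], [0, 0.08, -0.01, 0, 0, 0, 0.9], [0, 0.12, -0.03, 0, 0, 0, 0.9], [0, 0.16, -0.06, 0, 0, 0, 0.9], [0, 0.18, -0.09, 0, 0, 0, 0.9]]])

```text
time_s: 2.28
eef_pos: [0.4708, 0.3652, 0.1465]
eef_rot: [0.001, 0.397, 0.918, 0.002]
wrist_force: [0.1, -0.3, -0.1]
opening: 0.899
grasp_force: 0.0
```

```bash
python3 - <<'E'
from h import *
c=camera("scene");cv2.imwrite("pics/s1.png",cv2.resize(c["pixels"][180:420,230:500],None,fx=2.4,fy=2.4,interpolation=2)[...,::-1]);o=get_obs();print(o["eef_pos"],o["eef_rot"],o["q"])
E
```

```text
[0.46586515 0.36593283 0.13655092] [-0.00354973  0.39639581  0.91806997 -0.00230188] [ 0.46428591  0.32261305  1.63563023  0.00266214  1.19144273 -0.29232313]
```

View pics/s1.png

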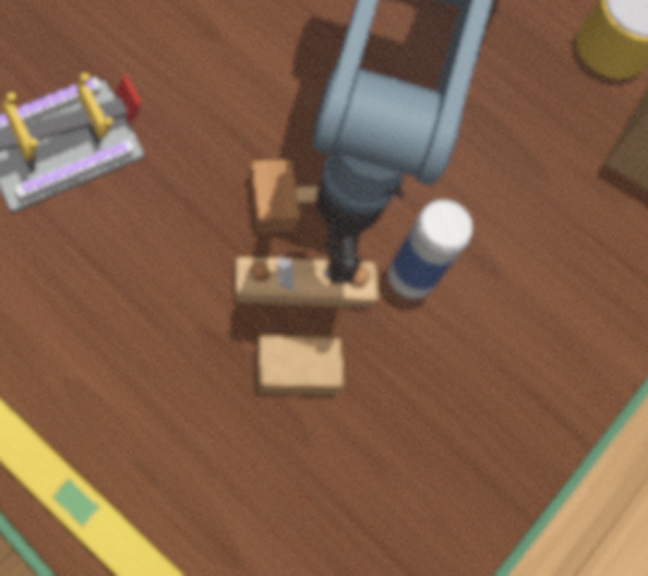

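The crop shows the fingers above the plane between front knob (360,280) and blade (287,273), clear of can, mallet and carton. I'll descend.

Request:
carry_out(plan=[[[0, 0, -0.03, 0, 0, 0, 0.9], [0, 0, -0.06, 0, 0, 0, 0.9], [0, 0, -0.08, 0, 0, 0, 0.9], [0, 0, -0.09, 0, 0, 0, 0.9], [0, 0, -0.09, 0, 0, 0, 0.9]]])

```text
time_s: 2.75
eef_pos: [0.4679, 0.3606, 0.0525]
eef_rot: [-0.002, 0.398, 0.918, -0.002]
wrist_force: [0.3, -0.3, -0.5]
opening: 0.899
grasp_force: 0.0
```

```bash
python3 - <<'E'
from h import *
o=get_obs();print(o["eef_pos"],o["eef_rot"],o["wrist_force"])
E
```

```text
[0.46794151 0.36056296 0.05246227] [-0.00179876  0.39759961  0.91755478 -0.00212963] [ 0.28428337 -0.31136759 -0.50082874]
```

Request:
carry_out(plan=[[[0.001, 0.005, -0.01, 0, 0, 0, 0.9], [0.001, 0.005, -0.025, 0, 0, 0, 0.9], [0.001, 0.005, -0.04, 0, 0, 0, 0.9], [0.001, 0.005, -0.048, 0, 0, 0, 0.9], [0.001, 0.005, -0.049, 0, 0, 0, 0.9]]])

```text
time_s: 3.17
eef_pos: [0.4708, 0.3666, 0.0057]
eef_rot: [-0.0, 0.398, 0.918, -0.0]
wrist_force: [0.1, -0.7, 0.8]
opening: 0.905
grasp_force: 0.0
```

Request:
carry_out(plan=[[[0, 0, 0, 0, 0, 0, 0.9], [0, 0, 0, 0, 0, 0, 0.7], [0, 0, 0, 0, 0, 0, 0.6], [0, 0, 0, 0, 0, 0, 0.4], [0, 0, 0, 0, 0, 0, 0.3]]])

```text
time_s: 3.58
eef_pos: [0.4717, 0.367, 0.0078]
eef_rot: [0.001, 0.398, 0.918, 0.001]
wrist_force: [-0.3, -1.9, 6.6]
opening: 0.58
grasp_force: 65.4
```

Request:
carry_out(plan=[[[0, 0, 0, 0, 0, 0, 0.3], [0, 0, 0, 0, 0, 0, 0.3], [0, 0, 0, 0, 0, 0, 0.3], [0, 0, 0, 0, 0, 0, 0.3], [0, 0, 0, 0, 0, 0, 0.3]]])

```text
time_s: 4.0
eef_pos: [0.4717, 0.367, 0.0078]
eef_rot: [0.001, 0.398, 0.918, 0.001]
wrist_force: [-0.5, -0.5, 4.6]
opening: 0.571
grasp_force: 65.4
```

Request:
carry_out(plan=[[[0, 0, 0.01, 0, 0, 0, 0.3], [0, 0, 0.03, 0, 0, 0, 0.3], [0, 0, 0.06, 0, 0, 0, 0.3], [0, 0, 0.1, 0, 0, 0, 0.3], [0, 0, 0.14, 0, 0, 0, 0.3]]])

```text
time_s: 4.42
eef_pos: [0.4692, 0.3658, 0.1464]
eef_rot: [-0.001, 0.398, 0.918, -0.002]
wrist_force: [1.6, 1.1, -5.2]
opening: 0.572
grasp_force: 64.0
```

Request:
carry_out(plan=[[[0, 0, 0.03, 0, 0, 0, 0.3], [0, 0, 0.05, 0, 0, 0, 0.3], [0, 0, 0.06, 0, 0, 0, 0.3], [0, 0, 0.06, 0, 0, 0, 0.3], [0, 0, 0.06, 0, 0, 0, 0.3]]])

```text
time_s: 4.83
eef_pos: [0.4703, 0.3663, 0.2053]
eef_rot: [-0.0, 0.398, 0.918, -0.001]
wrist_force: [-0.3, -0.9, -7.4]
opening: 0.575
grasp_force: 64.2
```

```bash
python3 - <<'E'
from h import *
from scipy.spatial.transform import Rotation as R
o=get_obs();print(o["eef_pos"],o["eef_rot"],o["wrist_force"],o["torque"],o["grasp_force"])
c=camera("scene");cv2.imwrite("pics/s2.png",cv2.resize(c["pixels"][150:400,250:480],None,fx=2.3,fy=2.3,interpolation=2)[...,::-1])
E
```

```text
[0.47027966 0.36633055 0.20532482] [-4.90973748e-04  3.97619910e-01  9.17549947e-01 -5.10895940e-04] [-0.33568626 -0.92431303 -7.38472241] [0.03480456 0.03142041 0.01337534] 64.19696688652039
```

View pics/s2.png

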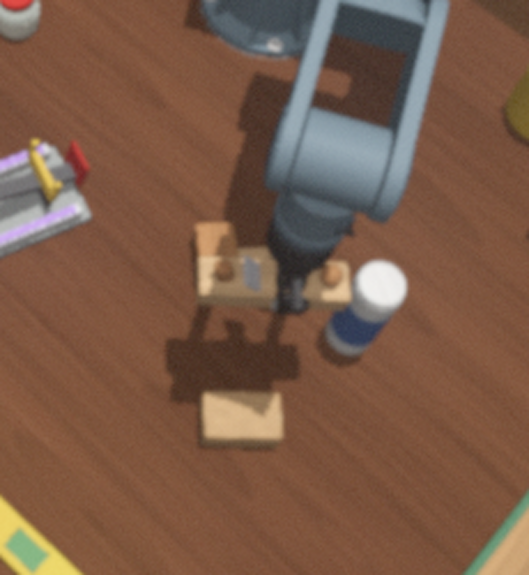

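The crop shows the plane lifted level, with the front knob at (332,275), blade (252,272) and fingers at (290,295). Next I measure where it sits in the hand.

```bash
cat > m3.py <<'E'
from h import *
o=get_obs();t=o["eef_pos"]*1000;sole=o["eef_pos"][2]-.0078
for n in("top","scene"):
    c=camera(n);P=pts(c);z=P[...,2]
    H,S,V=[cv2.cvtColor(c["pixels"],cv2.COLOR_RGB2HSV)[...,i].astype(int) for i in range(3)]
    m=(c["z_map"]>0)&(np.hypot(P[...,0]-t[0]/1000,P[...,1]-t[1]/1000)<.13)&(z>sole+.027)&(z<sole+.045)&(H>8)&(H<24)&(S>60)&(V>90)
    v,u=np.nonzero(m);q=ray(c,np.c_[u,v],sole+.036);r=cv2.minAreaRect(q.astype(np.float32));print(n,m.sum(),r)
    a=np.deg2rad(-46.5);ex=np.array([np.cos(a),np.sin(a)]);ey=np.array([-ex[1],ex[0]]);d=q-t[:2]
    print(" x",np.percentile(d@ex,[1,3,97,99]),"y",np.percentile(d@ey,[1,3,97,99]))
    m=(c["z_map"]>0)&(np.hypot(P[...,0]-t[0]/1000,P[...,1]-t[1]/1000)<.13)&(z>sole+.05)&(z<sole+.072)
    N,l,st,ce=cv2.connectedComponentsWithStats(m.astype(np.uint8))
    for i in range(1,N):
        if st[i,4]>15:
            w=P[l==i];g=w.mean(0)*1000-t;print("  bump",st[i,4],np.round([g[:2]@ex,g[:2]@ey,g[2]],1))
E
python3 m3.py
```

```text
top 449 ((476.2337341308594, 357.32659912109375), (51.86835479736328, 179.96490478515625), 42.795440673828125)
 x [-78.49571376 -76.86305769  98.47195679  99.94735301] y [-27.14516714 -26.13904162  23.13537422  23.85086943]
  bump 60 [73.8 -2.2 55. ]
  bump 36 [45.   1.  46.7]
  bump 20 [  5.9 -33.9  53.3]
  bump 35 [-59.5   0.9  52. ]
scene 640 ((479.60888671875, 360.17681884765625), (54.44081497192383, 178.78086853027344), 43.71528625488281)
 x [-77.43319409 -75.33611671  97.45732872  99.81547031] y [-22.26673351 -21.20632445  28.51851409  29.73389679]
  bump 43 [44.1  1.7 46. ]
  bump 63 [73.3  3.5 54.8]
  bump 68 [-53.5   4.4  51. ]
  bump 30 [ 7.3 37.4 53.3]
```

Request:
carry_out(plan=[[[0.008, -0.035, 0.015, 0, 0, 0.05, 0.3], [0.016, -0.07, 0.025, 0, 0, 0.1, 0.3], [0.024, -0.105, 0.03, 0, 0, 0.15, 0.3], [0.032, -0.14, 0.03, 0, 0, 0.2, 0.3], [0.04, -0.175, 0.03, 0, 0, 0.25, 0.3]]])

```text
time_s: 5.4
eef_pos: [0.5105, 0.1901, 0.2351]
eef_rot: [-0.001, 0.279, 0.96, -0.0]
wrist_force: [1.4, -0.6, -5.2]
opening: 0.573
grasp_force: 65.0
```

Request:
carry_out(plan=[[[0.01, -0.038, 0, 0, 0, 0.05, 0.3], [0.02, -0.076, 0, 0, 0, 0.1, 0.3], [0.03, -0.114, 0, 0, 0, 0.15, 0.3], [0.04, -0.152, 0, 0, 0, 0.2, 0.3], [0.046, -0.19, 0, 0, 0, 0.2326, 0.3]]])

```text
time_s: 5.82
eef_pos: [0.5566, -0.0003, 0.2345]
eef_rot: [-0.001, 0.166, 0.986, 0.0]
wrist_force: [0.3, 0.6, -5.3]
opening: 0.572
grasp_force: 65.0
```

Request:
carry_out(plan=[[[0, -0.01, 0, -0.02, -0.057, 0, 0.3], [0, -0.01, -0.01, -0.04, -0.113, 0, 0.3], [0, -0.01, -0.02, -0.06, -0.17, 0, 0.3], [0, -0.01, -0.04, -0.079, -0.227, 0, 0.3], [0, -0.01, -0.06, -0.079, -0.227, 0, 0.3]]])

```text
time_s: 6.23
eef_pos: [0.5545, -0.0077, 0.1737]
eef_rot: [0.118, 0.166, 0.979, -0.02]
wrist_force: [-0.5, 0.4, -7.2]
opening: 0.575
grasp_force: 65.1
```

Request:
carry_out(plan=[[[0, 0, 0, 0, 0, 0, 0.3], [0, 0, 0, 0, 0, 0, 0.3], [0, 0, 0, 0, 0, 0, 0.3], [0, 0, 0, 0, 0, 0, 0.3], [0, 0, 0, 0, 0, 0, 0.3]]])

```text
time_s: 6.65
eef_pos: [0.5582, -0.0087, 0.1778]
eef_rot: [0.119, 0.166, 0.979, -0.02]
wrist_force: [0.8, -1.2, -5.8]
opening: 0.577
grasp_force: 65.1
```

```bash
python3 - <<'E'
from h import *
from scipy.spatial.transform import Rotation as R
o=get_obs();w=o["eef_rot"];M=R.from_quat(w,scalar_first=True).as_matrix();print(o["eef_pos"],M,o["wrist_force"],o["torque"],o["grasp_force"])
a=np.deg2rad(-19.2);print((R.from_euler("z",a)*R.from_euler("y",-.24)).as_matrix())
c=camera("scene");cv2.imwrite("pics/s3.png",cv2.resize(c["pixels"][160:300,170:340],None,fx=4,fy=4,interpolation=2)[...,::-1])
E
```

```text
[ 0.55816984 -0.00865994  0.17781143] [[-9.16663077e-01  3.28997022e-01  2.26913557e-01]
 [ 3.19449776e-01  9.44330889e-01 -7.86829857e-02]
 [-2.40167949e-01  3.61697008e-04 -9.70731284e-01]] [ 0.84769615 -1.18839189 -5.77151609] [0.12271846 0.34591895 0.05004016] 65.09788513183594
[[ 9.17308631e-01  3.28866647e-01 -2.24480744e-01]
 [-3.19440663e-01  9.44376370e-01  7.81724657e-02]
 [ 2.37702626e-01  6.93889390e-18  9.71337975e-01]]
```

View pics/s3.png

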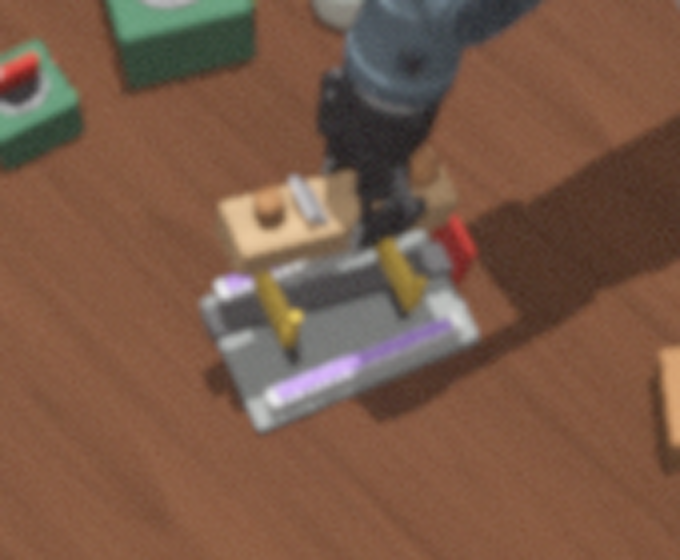

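The crop shows the plane tilted the right way above the stand: the knob end toward the red plate (455,245) and the handle (270,205) uphill. I'll lower it.

Request:
carry_out(plan=[[[-0.001, -0.001, -0.02, 0, 0, 0, 0.3], [-0.001, -0.001, -0.04, 0, 0, 0, 0.3], [-0.001, -0.001, -0.052, 0, 0, 0, 0.3], [-0.001, -0.001, -0.055, 0, 0, 0, 0.3], [-0.001, -0.001, -0.055, 0, 0, 0, 0.3]]])

```text
time_s: 7.12
eef_pos: [0.5556, -0.0093, 0.1208]
eef_rot: [0.117, 0.166, 0.979, -0.02]
wrist_force: [0.8, 0.4, -5.5]
opening: 0.575
grasp_force: 65.0
```

Request:
carry_out(plan=[[[0, 0, 0, 0, 0, 0, 0.3], [0, 0, 0, 0, 0, 0, 0.3], [0, 0, 0, 0, 0, 0, 0.3], [0, 0, 0, 0, 0, 0, 0.3], [0, 0, 0, 0, 0, 0, 0.3]]])

```text
time_s: 7.53
eef_pos: [0.5564, -0.0094, 0.1221]
eef_rot: [0.119, 0.166, 0.979, -0.02]
wrist_force: [-0.6, -0.1, -5.9]
opening: 0.575
grasp_force: 65.0
```

```bash
cat > m4.py <<'E'
from h import *
import sys
print(get_obs()["eef_pos"],get_obs()["wrist_force"])
for n in("top","scene"):
    c=camera(n);P=pts(c);z=P[...,2]
    H,S,V=[cv2.cvtColor(c["pixels"],cv2.COLOR_RGB2HSV)[...,i].astype(int) for i in range(3)]
    a=np.deg2rad(-19.2);u=np.array([np.cos(a),np.sin(a)]);Z=np.array([-np.sin(.24)*u[0],-np.sin(.24)*u[1],np.cos(.24)])
    X=np.array([*(np.cos(.24)*u),np.sin(.24)]);Y=np.cross(Z,X)
    d=(P-np.array([.5675,-.0135,.095]))*1000;L=np.stack([d@X,d@Y,d@Z],-1)
    near=(c["z_map"]>0)&(abs(L[...,0])<130)&(abs(L[...,1])<60)
    m=near&(H>8)&(H<18)&(S>50)&(S<165)&(V>100)&(L[...,2]>20)
    N,l,st,_=cv2.connectedComponentsWithStats(m.astype(np.uint8),connectivity=8)
    for i in range(1,N):
        if st[i,4]>25:
            q=L[l==i];print(n,"wood",st[i,4],np.round(np.percentile(q,[2,50,98],axis=0).T,1).tolist())
    m=near&(H>=20)&(H<34)&(S>110)&(L[...,2]>-15)&(L[...,2]<30)
    N,l,st,_=cv2.connectedComponentsWithStats(m.astype(np.uint8))
    for i in range(1,N):
        if st[i,4]>6:
            q=L[l==i];print(n,"yel",st[i,4],np.round(np.percentile(q,[2,50,98],axis=0).T,1).tolist())
if len(sys.argv)>1:
    s=c["pixels"][160:300,170:340];cv2.imwrite(sys.argv[1],cv2.resize(s,None,fx=4,fy=4,interpolation=2)[...,::-1])
E
python3 m4.py pics/s4.png
```

```text
[ 0.55637954 -0.00944737  0.12207019] [-0.6077146  -0.09857287 -5.90012783]
top wood 318 [[21.8, 63.8, 94.5], [-24.5, -4.3, 24.7], [36.4, 57.8, 169.3]]
top yel 17 [[51.9, 56.1, 60.2], [-40.5, -31.7, -24.3], [-3.2, 0.9, 19.5]]
scene wood 138 [[-82.3, -63.9, -38.8], [-10.1, 13.0, 33.9], [27.2, 58.7, 98.1]]
scene wood 566 [[-3.4, 58.8, 95.2], [-22.6, 10.8, 27.5], [25.6, 56.0, 88.9]]
scene yel 48 [[-59.4, -51.1, -48.1], [13.5, 33.0, 43.4], [-14.0, -1.3, 21.3]]
scene yel 54 [[51.8, 59.1, 61.8], [12.8, 34.1, 43.4], [-14.6, -0.8, 19.7]]
```

View pics/s4.png

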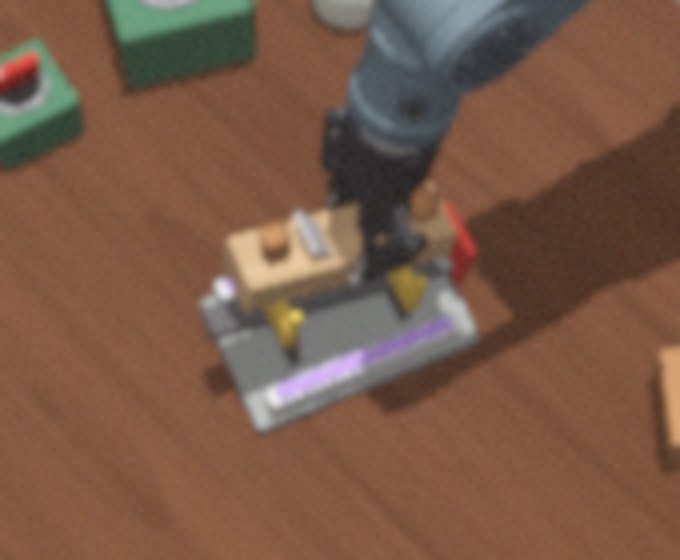

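The crop shows the plane centred between the pegs ((285,320) and (408,285) on the near side), about 22 mm above the blades. I'll go on down.

Request:
carry_out(plan=[[[0, 0, -0.005, 0, 0, 0, 0.3], [0, 0, -0.01, 0, 0, 0, 0.3], [0, 0, -0.014, 0, 0, 0, 0.3], [0, 0, -0.016, 0, 0, 0, 0.3], [0, 0, -0.017, 0, 0, 0, 0.3]]])

```text
time_s: 8.05
eef_pos: [0.5554, -0.0093, 0.1034]
eef_rot: [0.117, 0.166, 0.979, -0.02]
wrist_force: [0.7, -0.0, -5.9]
opening: 0.571
grasp_force: 65.3
```

Request:
carry_out(plan=[[[0, 0, 0, 0, 0, 0, 0.3], [0, 0, -0.001, 0, 0, 0, 0.3], [0, 0, -0.002, 0, 0, 0, 0.3], [0, 0, -0.002, 0, 0, 0, 0.3], [0, 0, -0.002, 0, 0, 0, 0.3]]])

```text
time_s: 8.47
eef_pos: [0.556, -0.0094, 0.1024]
eef_rot: [0.118, 0.166, 0.979, -0.02]
wrist_force: [0.1, -0.0, -5.6]
opening: 0.574
grasp_force: 65.3
```

Request:
carry_out(plan=[[[0, 0, -0.001, 0, 0, 0, 0.3], [0, 0, -0.001, 0, 0, 0, 0.3], [0, 0, -0.002, 0, 0, 0, 0.3], [0, 0, -0.002, 0, 0, 0, 0.3], [0, 0, -0.002, 0, 0, 0, 0.3]]])

```text
time_s: 8.88
eef_pos: [0.5559, -0.0093, 0.1003]
eef_rot: [0.118, 0.166, 0.979, -0.02]
wrist_force: [0.2, 0.4, -6.2]
opening: 0.567
grasp_force: 65.3
```

Request:
carry_out(plan=[[[0, 0, -0.001, 0, 0, 0, 0.3], [0, 0, -0.001, 0, 0, 0, 0.3], [0, 0, -0.001, 0, 0, 0, 0.3], [0, 0, -0.001, 0, 0, 0, 0.3], [0, 0, -0.001, 0, 0, 0, 0.3]]])

```text
time_s: 9.3
eef_pos: [0.5561, -0.0094, 0.1]
eef_rot: [0.118, 0.166, 0.979, -0.02]
wrist_force: [-5.1, 1.2, 3.7]
opening: 0.575
grasp_force: 66.2
```

Request:
carry_out(plan=[[[0, 0, -0.001, 0, 0, 0, 0.3], [0, 0, -0.001, 0, 0, 0, 0.3], [0, 0, -0.001, 0, 0, 0, 0.3], [0, 0, -0.001, 0, 0, 0, 0.3], [0, 0, -0.001, 0, 0, 0, 0.3]]])

```text
time_s: 9.72
eef_pos: [0.5561, -0.0094, 0.1]
eef_rot: [0.118, 0.165, 0.979, -0.02]
wrist_force: [-11.6, 0.5, 12.2]
opening: 0.569
grasp_force: 67.8
```

Request:
carry_out(plan=[[[0, 0, 0.001, 0, 0, 0, 0.3], [0, 0, 0.001, 0, 0, 0, 0.3], [0, 0, 0.001, 0, 0, 0, 0.57], [0, 0, 0.001, 0, 0, 0, 0.6], [0, 0, 0.001, 0, 0, 0, 0.64]]])

```text
time_s: 10.13
eef_pos: [0.5571, -0.0096, 0.1001]
eef_rot: [0.119, 0.166, 0.979, -0.02]
wrist_force: [-1.2, -0.3, 0.4]
opening: 0.64
grasp_force: 0.0
```

Request:
carry_out(plan=[[[0, 0, 0, 0, 0, 0, 0.68], [0, 0, 0, 0, 0, 0, 0.72], [0, 0, 0, 0, 0, 0, 0.77], [0, 0, 0, 0, 0, 0, 0.8], [0, 0, 0, 0, 0, 0, 0.8]]])

```text
time_s: 10.55
eef_pos: [0.556, -0.0094, 0.0993]
eef_rot: [0.118, 0.166, 0.979, -0.02]
wrist_force: [0.5, 0.2, -0.4]
opening: 0.8
grasp_force: 0.0
```

```bash
python3 m4.py pics/s5.png
```

```text
[ 0.55602265 -0.0094067   0.09934264] [ 0.45548661  0.19662828 -0.35077729]
top wood 279 [[15.4, 58.2, 89.1], [-24.6, -5.3, 23.9], [27.2, 36.3, 155.7]]
top yel 9 [[51.6, 55.6, 59.1], [29.4, 32.9, 36.0], [-4.4, 3.2, 17.5]]
top yel 16 [[51.7, 56.2, 60.1], [-40.5, -32.5, -25.2], [-6.7, 3.3, 22.0]]
scene wood 114 [[-89.2, -69.3, -54.5], [-6.6, 11.9, 28.7], [23.4, 39.3, 66.9]]
scene wood 480 [[-13.5, 48.3, 90.0], [-22.3, 8.8, 27.1], [22.3, 35.9, 67.7]]
scene yel 17 [[-57.0, -51.8, -48.8], [33.1, 39.3, 43.4], [-6.9, 2.2, 17.3]]
scene yel 41 [[48.5, 58.4, 61.6], [22.1, 35.4, 43.3], [-14.4, 1.6, 19.0]]
```

View pics/s5.png

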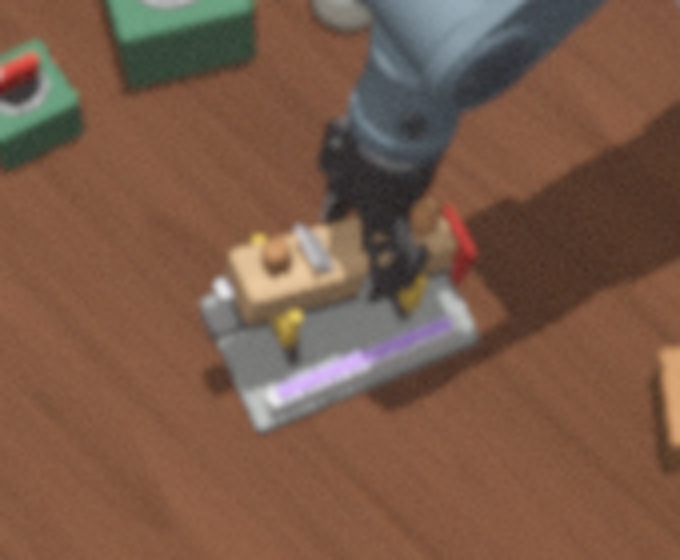

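The crop shows the plane seated between the pegs, toe at the red plate (460,240), and it stays put after release. I'll retract along the tool axis, then untilt.

Request:
carry_out(plan=[[[-0.002, 0.001, 0.01, 0, 0, 0, 0.8], [-0.005, 0.002, 0.025, 0, 0, 0, 0.8], [-0.012, 0.004, 0.05, 0, 0, 0, 0.8], [-0.018, 0.006, 0.08, 0, 0, 0, 0.8], [-0.026, 0.009, 0.11, 0, 0, 0, 0.8]]])

```text
time_s: 11.07
eef_pos: [0.5292, -0.0002, 0.2107]
eef_rot: [0.118, 0.166, 0.979, -0.02]
wrist_force: [0.3, -0.6, 1.1]
opening: 0.798
grasp_force: 0.0
```

Request:
carry_out(plan=[[[0, -0.02, 0.02, 0.02, 0.057, 0, 0.8], [-0.01, -0.055, 0.03, 0.04, 0.113, 0, 0.8], [-0.02, -0.09, 0.03, 0.06, 0.17, 0, 0.8], [-0.03, -0.125, 0.03, 0.079, 0.227, 0, 0.8], [-0.035, -0.16, 0.03, 0.079, 0.227, 0, 0.8]]])

```text
time_s: 11.48
eef_pos: [0.495, -0.1624, 0.2409]
eef_rot: [-0.0, 0.167, 0.986, -0.0]
wrist_force: [1.5, 0.3, -0.2]
opening: 0.798
grasp_force: 0.0
```

Request:
carry_out(plan=[[[-0.006, -0.035, 0, 0, 0, -0.04, 0.8], [-0.012, -0.07, 0, 0, 0, -0.08, 0.8], [-0.018, -0.105, 0, 0, 0, -0.12, 0.8], [-0.024, -0.14, 0, 0, 0, -0.13, 0.8], [-0.028, -0.165, 0, 0, 0, -0.13, 0.8]]])

```text
time_s: 11.9
eef_pos: [0.466, -0.3282, 0.2403]
eef_rot: [0.0, 0.232, 0.973, -0.001]
wrist_force: [0.3, 0.5, -0.1]
opening: 0.795
grasp_force: 0.0
```

Request:
carry_out(plan=[[[0, 0, 0, 0, 0, 0, 0.8], [0, 0, 0, 0, 0, 0, 0.8], [0, 0, 0, 0, 0, 0, 0.8], [0, 0, 0, 0, 0, 0, 0.8], [0, 0, 0, 0, 0, 0, 0.8]]])

```text
time_s: 12.32
eef_pos: [0.4673, -0.3241, 0.2396]
eef_rot: [0.0, 0.23, 0.973, 0.0]
wrist_force: [0.2, -0.6, 0.8]
opening: 0.8
grasp_force: 0.0
```

```bash
python3 m4.py; python3 - <<'E'
from h import *
from scipy.spatial.transform import Rotation as R
o=get_obs();M=R.from_quat(o["eef_rot"],scalar_first=True).as_matrix();print(M[:,1],M[:,2],"ylineang",np.rad2deg(np.arctan2(M[1,1],M[0,1])),o["q"])
E
```

```text
[ 0.46732037 -0.32410848  0.23964156] [ 0.24118266 -0.61621025  0.84089273]
top wood 802 [[-86.2, -2.9, 87.0], [-24.2, -3.1, 24.3], [27.9, 36.2, 66.8]]
top yel 9 [[51.9, 55.2, 59.3], [29.6, 33.0, 36.1], [-5.7, 2.0, 15.9]]
top yel 16 [[52.1, 55.9, 60.0], [-40.5, -33.0, -25.1], [-4.9, 3.6, 19.2]]
top yel 12 [[-58.8, -54.2, -49.4], [29.6, 33.5, 37.4], [-3.7, 6.9, 22.3]]
top yel 16 [[-58.5, -54.0, -49.8], [-40.0, -33.3, -25.7], [-5.9, 8.0, 16.6]]
scene wood 812 [[-82.6, 1.8, 89.0], [-21.1, 9.4, 27.4], [21.3, 36.1, 66.0]]
scene yel 36 [[-61.3, -51.3, -48.1], [21.5, 36.0, 43.1], [-13.1, 1.4, 20.4]]
scene yel 35 [[49.7, 57.8, 61.0], [21.9, 35.5, 42.3], [-14.0, 1.2, 20.3]]
[ 4.47244322e-01  8.94411827e-01 -1.80980149e-05] [ 2.02841302e-04 -1.21663904e-04 -9.99999972e-01] ylineang 63.4329805249628 [-8.15367841e-01  1.59925454e-01  1.61393414e+00  6.56020315e-05
  1.36750543e+00 -1.92249545e+00]
```

The plane has stayed in place. Now the knob: descend over it.

Request:
carry_out(plan=[[[-0.002, -0.008, -0.02, 0, 0, 0, 0.8], [-0.004, -0.017, -0.05, 0, 0, 0, 0.8], [-0.004, -0.017, -0.075, 0, 0, 0, 0.7], [-0.004, -0.017, -0.085, 0, 0, 0, 0.7], [-0.004, -0.017, -0.09, 0, 0, 0, 0.7]]])

```text
time_s: 12.83
eef_pos: [0.4622, -0.3409, 0.1473]
eef_rot: [-0.002, 0.23, 0.973, 0.001]
wrist_force: [1.0, 0.1, 1.0]
opening: 0.701
grasp_force: 0.0
```

Request:
carry_out(plan=[[[0, 0, -0.01, 0, 0, 0, 0.7], [0, 0, -0.025, 0, 0, 0, 0.7], [0, 0, -0.04, 0, 0, 0, 0.7], [0, 0, -0.048, 0, 0, 0, 0.7], [0, 0, -0.048, 0, 0, 0, 0.7]]])

```text
time_s: 13.25
eef_pos: [0.4626, -0.3416, 0.1003]
eef_rot: [-0.001, 0.23, 0.973, 0.001]
wrist_force: [-0.7, 0.9, 0.6]
opening: 0.7
grasp_force: 0.0
```

Request:
carry_out(plan=[[[0, 0, 0, 0, 0, 0, 0.6], [0, 0, 0, 0, 0, 0, 0.5], [0, 0, 0, 0, 0, 0, 0.4], [0, 0, 0, 0, 0, 0, 0.35], [0, 0, 0, 0, 0, 0, 0.3]]])

```text
time_s: 13.67
eef_pos: [0.4633, -0.3427, 0.1021]
eef_rot: [0.001, 0.23, 0.973, -0.0]
wrist_force: [-0.6, -0.6, -0.1]
opening: 0.301
grasp_force: 0.0
```

```bash
python3 - <<'E'
from h import *
o=get_obs();print(o["eef_pos"],o["opening"])
for n in("scene","top"):
    c=camera(n)
    if n=="scene":cv2.imwrite("pics/s6.png",cv2.resize(c["pixels"][110:200,170:290],None,fx=5,fy=5,interpolation=2)[...,::-1])
E
```

```text
[ 0.46329416 -0.34272022  0.10211018] 0.30106664262194094
```

View pics/s6.png

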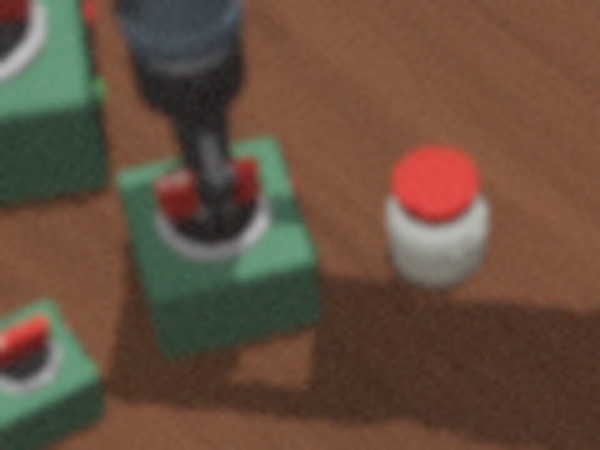

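The crop shows the fingers straddling the bar (160 to 258 px) at its middle (212,185). I'll close on it.

Request:
carry_out(plan=[[[0, 0, 0, 0, 0, 0, 0.25], [0, 0, 0, 0, 0, 0, 0.2], [0, 0, 0, 0, 0, 0, 0.15], [0, 0, 0, 0, 0, 0, 0.05], [0, 0, 0, 0, 0, 0, 0.05]]])

```text
time_s: 14.18
eef_pos: [0.4623, -0.344, 0.1018]
eef_rot: [-0.0, 0.231, 0.973, -0.001]
wrist_force: [-3.3, -4.6, 1.9]
opening: 0.174
grasp_force: 59.3
```

Request:
carry_out(plan=[[[0, 0, 0, 0, 0, 0, 0.05], [0, 0, 0, 0, 0, 0, 0.05], [0, 0, 0, 0, 0, 0, 0.05], [0, 0, 0, 0, 0, 0, 0.05], [0, 0, 0, 0, 0, 0, 0.05]]])

```text
time_s: 14.6
eef_pos: [0.4623, -0.3439, 0.1018]
eef_rot: [-0.0, 0.231, 0.973, -0.001]
wrist_force: [-5.0, -4.6, 0.8]
opening: 0.174
grasp_force: 59.3
```

```bash
python3 - <<'E'
from h import *
o=get_obs();print(o)
E
```

```text
{'time_s': 14.6, 'q': array([-0.84424827,  0.33060655,  1.70516551, -0.0025648 ,  1.10457787,
       -1.9483738 ]), 'dq': array([-0.00041629,  0.00078808,  0.00095854,  0.00105845, -0.00214876,
       -0.00010796]), 'joint_efforts': array([ 3.57523665e+00, -4.64942729e+01, -2.95838410e+01,  1.56610284e+00,
        1.78595167e-01,  6.23027125e-03]), 'eef_pos': array([ 0.46228864, -0.34394204,  0.10184559]), 'eef_rot': array([-1.48326294e-04,  2.30663440e-01,  9.73032722e-01, -1.29505420e-03]), 'wrist_force': array([-5.04586276, -4.64511274,  0.80002896]), 'torque': array([-0.60747596,  0.56382563, -0.01281057]), 'grasp_force': 59.25284385681152, 'opening': 0.17437410191809086}
```

Request:
carry_out(plan=[[[-0.001, -0.001, 0, 0, 0, 0, 0.05], [-0.001, -0.001, 0, 0, 0, -0.1, 0.05], [-0.001, -0.001, 0, 0, 0, -0.2, 0.05], [-0.001, -0.001, 0, 0, 0, -0.3, 0.05], [-0.001, -0.001, 0, 0, 0, -0.4, 0.05]]])

```text
time_s: 15.02
eef_pos: [0.4623, -0.3439, 0.1018]
eef_rot: [0.001, 0.421, 0.907, -0.0]
wrist_force: [0.4, -1.3, 1.6]
opening: 0.175
grasp_force: 59.3
```

```bash
python3 - <<'E'
from h import *
o=get_obs();print({k:np.round(o[k],3) for k in("eef_pos","eef_rot","wrist_force","torque","grasp_force","q")})
E
```

```text
{'eef_pos': array([ 0.462, -0.344,  0.102]), 'eef_rot': array([ 0.001,  0.421,  0.907, -0.   ]), 'wrist_force': array([ 0.373, -1.327,  1.578]), 'torque': array([-0.11 , -0.069,  0.076]), 'grasp_force': np.float64(59.302), 'q': array([-0.845,  0.33 ,  1.706,  0.   ,  1.104, -1.546])}
```

Request:
carry_out(plan=[[[0, 0, 0, 0, 0, -0.1, 0.05], [0, 0, 0, 0, 0, -0.2, 0.05], [0, 0, 0, 0, 0, -0.3, 0.05], [0, 0, 0, 0, 0, -0.4, 0.05], [0, 0, 0, 0, 0, -0.5, 0.05]]])

```text
time_s: 15.43
eef_pos: [0.4625, -0.3438, 0.1018]
eef_rot: [0.001, 0.633, 0.774, -0.0]
wrist_force: [1.1, -0.1, 1.1]
opening: 0.181
grasp_force: 59.2
```

Request:
carry_out(plan=[[[0, 0, 0, 0, 0, -0.08, 0.05], [0, 0, 0, 0, 0, -0.16, 0.05], [0, 0, 0, 0, 0, -0.23, 0.05], [0, 0, 0, 0, 0, -0.27, 0.05], [0, 0, 0, 0, 0, -0.29, 0.05]]])

```text
time_s: 15.85
eef_pos: [0.4626, -0.3438, 0.1018]
eef_rot: [0.001, 0.737, 0.676, 0.0]
wrist_force: [0.8, -2.2, 1.0]
opening: 0.179
grasp_force: 59.2
```

```bash
python3 - <<'E'
from h import *
o=get_obs();print({k:np.round(o[k],3) for k in("eef_pos","eef_rot","wrist_force","torque","grasp_force","q")})
E
```

```text
{'eef_pos': array([ 0.463, -0.344,  0.102]), 'eef_rot': array([0.001, 0.737, 0.676, 0.   ]), 'wrist_force': array([ 0.828, -2.226,  1.007]), 'torque': array([-0.168, -0.321,  0.146]), 'grasp_force': np.float64(59.203), 'q': array([-0.845,  0.33 ,  1.706,  0.   ,  1.104, -0.759])}
```

Request:
carry_out(plan=[[[0, 0, 0, 0, 0, -0.02, 0.05], [0, 0, 0, 0, 0, -0.04, 0.05], [0, 0, 0, 0, 0, -0.04, 0.05], [0, 0, 0, 0, 0, -0.04, 0.05], [0, 0, 0, 0, 0, -0.04, 0.05]]])

```text
time_s: 16.27
eef_pos: [0.4626, -0.3438, 0.1018]
eef_rot: [0.001, 0.749, 0.662, 0.0]
wrist_force: [4.8, -2.9, 1.7]
opening: 0.175
grasp_force: 59.5
```

```bash
python3 - <<'E'
from h import *
o=get_obs();print({k:np.round(o[k],3) for k in("eef_pos","eef_rot","wrist_force","torque","grasp_force","q")})
E
```

```text
{'eef_pos': array([ 0.463, -0.344,  0.102]), 'eef_rot': array([0.001, 0.749, 0.662, 0.   ]), 'wrist_force': array([ 4.812, -2.902,  1.693]), 'torque': array([-0.438, -0.826,  0.468]), 'grasp_force': np.float64(59.545), 'q': array([-0.845,  0.33 ,  1.706,  0.   ,  1.104, -0.722])}
```

Request:
carry_out(plan=[[[0, 0, 0, 0, 0, 0, 0.05], [0, 0, 0, 0, 0, 0, 0.05], [0, 0, 0, 0, 0, 0, 0.05], [0, 0, 0, 0, 0, 0, 0.05], [0, 0, 0, 0, 0, 0, 0.05]]])

```text
time_s: 16.68
eef_pos: [0.4626, -0.3438, 0.1018]
eef_rot: [0.001, 0.749, 0.662, 0.0]
wrist_force: [4.8, -2.9, 2.9]
opening: 0.177
grasp_force: 59.6
```

Request:
carry_out(plan=[[[0, 0, 0, 0, 0, 0, 0.05], [0, 0, 0, 0, 0, 0, 0.05], [0, 0, 0, 0, 0, 0, 0.05], [0, 0, 0, 0, 0, 0, 0.05], [0, 0, 0, 0, 0, 0, 0.05]]])

```text
time_s: 17.1
eef_pos: [0.4626, -0.3438, 0.1018]
eef_rot: [0.001, 0.749, 0.662, 0.0]
wrist_force: [4.9, -2.1, 2.5]
opening: 0.177
grasp_force: 59.6
```

Request:
carry_out(plan=[[[0, 0, 0, 0, 0, 0, 0.05], [0, 0, 0, 0, 0, 0, 0.05], [0, 0, 0, 0, 0, 0, 0.05], [0, 0, 0, 0, 0, 0, 0.05], [0, 0, 0, 0, 0, 0, 0.05]]])

```text
time_s: 17.52
eef_pos: [0.4626, -0.3438, 0.1018]
eef_rot: [0.001, 0.75, 0.662, 0.0]
wrist_force: [4.8, -1.8, 2.5]
opening: 0.179
grasp_force: 59.6
```

Request:
carry_out(plan=[[[0, 0, 0, 0, 0, 0, 1], [0, 0, 0, 0, 0, 0, 1], [0, 0, 0, 0, 0, 0, 1], [0, 0, 0, 0, 0, 0, 1], [0, 0, 0, 0, 0, 0, 1]]])

```text
time_s: 17.93
eef_pos: [0.4614, -0.3432, 0.101]
eef_rot: [-0.001, 0.75, 0.662, -0.0]
wrist_force: [-0.2, 1.3, 0.2]
opening: 0.87
grasp_force: 0.2
```

Request:
carry_out(plan=[[[0, 0, 0.01, 0, 0, 0, 1], [0, 0, 0.03, 0, 0, 0, 1], [0, 0, 0.06, 0, 0, 0, 1], [0, 0, 0.09, 0, 0, 0, 1], [0, 0, 0.12, 0, 0, 0, 1]]])

```text
time_s: 18.35
eef_pos: [0.4617, -0.3432, 0.2233]
eef_rot: [-0.0, 0.75, 0.662, -0.0]
wrist_force: [0.2, -0.6, 0.2]
opening: 1.002
grasp_force: 0.0
```

Request:
carry_out(plan=[[[-0.02, -0.03, 0.01, 0, 0, 0, 1], [-0.04, -0.06, 0.01, 0, 0, 0, 1], [-0.06, -0.09, 0.01, 0, 0, 0, 1], [-0.08, -0.12, 0.01, 0, 0, 0, 1], [-0.1, -0.15, 0.01, 0, 0, 0, 1]]])

```text
time_s: 18.77
eef_pos: [0.3609, -0.4946, 0.2326]
eef_rot: [0.0, 0.75, 0.662, -0.0]
wrist_force: [0.1, 0.3, -0.3]
opening: 1.001
grasp_force: 0.0
```

Request:
carry_out(plan=[[[0, 0, 0, 0, 0, 0, 1], [0, 0, 0, 0, 0, 0, 1], [0, 0, 0, 0, 0, 0, 1], [0, 0, 0, 0, 0, 0, 1], [0, 0, 0, 0, 0, 0, 1]]])

```text
time_s: 19.18
eef_pos: [0.3629, -0.4923, 0.2316]
eef_rot: [-0.0, 0.749, 0.662, 0.0]
wrist_force: [0.7, 0.5, 0.5]
opening: 1.004
grasp_force: 0.0
```

```bash
python3 m4.py; python3 m2.py | grep -E "box|knob"; python3 - <<'E'
from h import *
c=camera("top");cv2.imwrite("pics/f.png",cv2.resize(c["pixels"][110:290,90:500],None,fx=1.9,fy=1.9)[...,::-1]);print(get_obs()["time_s"])
E
```

```text
[ 0.36285271 -0.49225537  0.23160766] [0.66899811 0.53637202 0.45735077]
top wood 756 [[-86.2, -3.2, 87.1], [-24.1, -4.0, 24.3], [26.5, 36.2, 66.4]]
top yel 9 [[51.8, 55.4, 59.4], [29.6, 33.3, 36.0], [-4.4, 3.6, 17.5]]
top yel 16 [[52.0, 56.1, 60.1], [-40.7, -32.9, -25.1], [-3.4, 3.1, 19.8]]
top yel 12 [[-58.3, -53.9, -49.8], [29.0, 33.7, 37.6], [-5.4, 7.5, 18.9]]
top yel 16 [[-59.3, -54.3, -49.5], [-39.9, -33.3, -25.5], [-6.4, 6.7, 17.5]]
scene wood 806 [[-83.1, 1.4, 89.4], [-21.3, 9.5, 27.3], [22.1, 35.8, 67.2]]
scene yel 36 [[-59.8, -51.7, -47.8], [24.2, 37.1, 41.9], [-14.5, -0.2, 20.1]]
scene yel 39 [[48.4, 58.2, 61.2], [24.2, 36.7, 42.4], [-13.9, 1.1, 19.8]]
top box rect [ 461.5 -342.3] [119.4 122.8] 63.3 mean [ 460.9 -341. ] 1034 z 0.0798
top knob rect [ 462.8 -342.3] [17.7 73.4] 62.9 mean [ 462.6 -342.1] 135 z 0.1281
19.4333Traceback (most recent call last):
  File "m2.py", line 15, in <module>
    rect("plane",pl&(z>.02)&(z<.075),.036)
    ~~~~^^^^^^^^^^^^^^^^^^^^^^^^^^^^^^^^^^
  File "m2.py", line 12, in rect
    m=max(comps(m),key=np.sum);v,u=np.nonzero(m);q=ray(c,np.c_[u,v],h).astype(np.float32)
ValueError: max() iterable argument is empty
```

View pics/f.png

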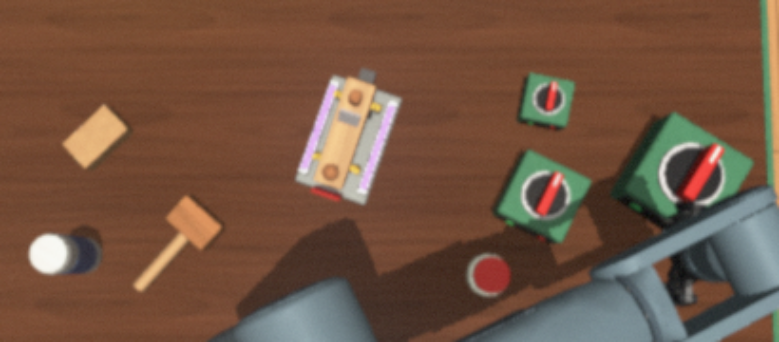

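The final view shows the plane on the stand at (345,135) with its toe at the red plate, the knob sprung back at (548,193), and the bystanders unmoved. I'll hand it in.

```bash
python3 -c "
from bench import hand_in
print(hand_in())"
```

```text
the job is handed in; nothing more can be done
None
```

The plane lies sole down on the yellow blades, toe toward the red plate; after that I turned the middle-sized box's knob to its stop, held it over a second and let it spring back, leaving the bystanders unmoved, and handed the job in at about 19 s.

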